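Flip the stock tags to match the bins of vases

TASK

On the tag board each hinged tag stands in front of one bin of small vases: with a fingertip, push tags over so that the tags of the completely full bins lean towards their bins (disc face up) and the tags of all other bins lean away from the bins (bar face up). Just push the tags; do not lift or shift the bins, the vase, the jar or the brush.

Things in the scene. Friction and masses are not known exactly. Their poses are not given: they have to be found in the camera images.
- board: fixed tag board: wooden batten 50 x 420 x 12 mm on the table; origin at the centre of its underside; x axis level towards the bins, y along the batten (left seen from the robot), turned up to 0.25 rad from the robot's axes. Four tags stand on it at y = -150, -50, 50, 150 mm in any order; straight beyond each, on the +x side, stands one bin
- tag1 (a joint): angle of a hinged wooden tag, 60 mm wide, 5 mm thick, 70 mm from hinge to free edge. 0 = leaning 40 degrees from upright away from the bins, face with a raised steel BAR (46 x 9 mm) up; 0.70 = upright; 1.40 = leaning 40 degrees from upright towards its bin, face with a raised DISC (36 mm) up. Stops at both ends, no spring: it falls to the side it leans to; under 1 N at the edge moves it
- tag1_hinge (a point): the middle of the hinge line of tag1, 40 mm above the table; it does not move with the tag; axes parallel to the board's. The aluminium bracket under it is 36 x 76 mm, its cheeks reach 46 mm above the table
- tag1_edge (a point): the middle of the free edge of tag1, 70 mm from the hinge line: about 94 mm above the table and 45 mm to the side of the hinge line at either stop, 110 mm above the table when upright
- tag2 (a joint): angle of a hinged wooden tag, 60 mm wide, 5 mm thick, 70 mm from hinge to free edge. 0 = leaning 40 degrees from upright away from the bins, face with a raised steel BAR (46 x 9 mm) up; 0.70 = upright; 1.40 = leaning 40 degrees from upright towards its bin, face with a raised DISC (36 mm) up. Stops at both ends, no spring: it falls to the side it leans to; under 1 N at the edge moves it
- tag2_hinge (a point): the middle of the hinge line of tag2, 40 mm above the table; it does not move with the tag; axes parallel to the board's. The aluminium bracket under it is 36 x 76 mm, its cheeks reach 46 mm above the table
- tag2_edge (a point): the middle of the free edge of tag2, 70 mm from the hinge line: about 94 mm above the table and 45 mm to the side of the hinge line at either stop, 110 mm above the table when upright
- tag3 (a joint): angle of a hinged wooden tag, 60 mm wide, 5 mm thick, 70 mm from hinge to free edge. 0 = leaning 40 degrees from upright away from the bins, face with a raised steel BAR (46 x 9 mm) up; 0.70 = upright; 1.40 = leaning 40 degrees from upright towards its bin, face with a raised DISC (36 mm) up. Stops at both ends, no spring: it falls to the side it leans to; under 1 N at the edge moves it
- tag3_hinge (a point): the middle of the hinge line of tag3, 40 mm above the table; it does not move with the tag; axes parallel to the board's. The aluminium bracket under it is 36 x 76 mm, its cheeks reach 46 mm above the table
- tag3_edge (a point): the middle of the free edge of tag3, 70 mm from the hinge line: about 94 mm above the table and 45 mm to the side of the hinge line at either stop, 110 mm above the table when upright
- tag4 (a joint): angle of a hinged wooden tag, 60 mm wide, 5 mm thick, 70 mm from hinge to free edge. 0 = leaning 40 degrees from upright away from the bins, face with a raised steel BAR (46 x 9 mm) up; 0.70 = upright; 1.40 = leaning 40 degrees from upright towards its bin, face with a raised DISC (36 mm) up. Stops at both ends, no spring: it falls to the side it leans to; under 1 N at the edge moves it
- tag4_hinge (a point): the middle of the hinge line of tag4, 40 mm above the table; it does not move with the tag; axes parallel to the board's. The aluminium bracket under it is 36 x 76 mm, its cheeks reach 46 mm above the table
- tag4_edge (a point): the middle of the free edge of tag4, 70 mm from the hinge line: about 94 mm above the table and 45 mm to the side of the hinge line at either stop, 110 mm above the table when upright
- full_bin_a: a loose open grey plastic bin 124 (x) x 88 (y) x 45 mm that holds six small white unglazed vases, two by three, no place empty: FULL. Vases are 33 mm wide, their tops 72 mm above the table. Origin at the centre of its underside, about 165 mm beyond its tag's hinge line on the board's +x side; axes parallel to the board's
- full_bin_a_front (a point): middle of the top of the front wall of full_bin_a (the wall facing the tags), 45 mm above the table, about 103 mm from the hinge of its own tag
- full_bin_b: a loose open grey plastic bin 124 (x) x 88 (y) x 45 mm that holds six small white unglazed vases, two by three, no place empty: FULL. Vases are 33 mm wide, their tops 72 mm above the table. Origin at the centre of its underside, about 165 mm beyond its tag's hinge line on the board's +x side; axes parallel to the board's
- full_bin_b_front (a point): middle of the top of the front wall of full_bin_b (the wall facing the tags), 45 mm above the table, about 103 mm from the hinge of its own tag
- low_bin_a: a loose open grey plastic bin 124 (x) x 88 (y) x 45 mm that holds only two small vases and has four places empty: NOT full. Vases are 33 mm wide, their tops 72 mm above the table. Origin at the centre of its underside, about 165 mm beyond its tag's hinge line on the board's +x side; axes parallel to the board's
- low_bin_a_front (a point): middle of the top of the front wall of low_bin_a (the wall facing the tags), 45 mm above the table, about 103 mm from the hinge of its own tag
- low_bin_b: a loose open grey plastic bin 124 (x) x 88 (y) x 45 mm that is empty: NOT full. Vases are 33 mm wide, their tops 72 mm above the table. Origin at the centre of its underside, about 165 mm beyond its tag's hinge line on the board's +x side; axes parallel to the board's
- low_bin_b_front (a point): middle of the top of the front wall of low_bin_b (the wall facing the tags), 45 mm above the table, about 103 mm from the hinge of its own tag
- sample_vase: bystander: a loose terracotta vase 68 mm wide, 95 mm tall, standing beyond the +y end of the board; origin at the centre of its underside
- size_jar: bystander: a loose closed jar 56 mm wide, 65 mm tall, standing beyond the -y end of the board; origin at the centre of its underside
- brush: bystander: a loose brush 170 mm long, under 30 mm high, lying on the table on the robot's side of the board, roughly along it; origin under it near its middle, x axis towards the bristles
Mind the look-alikes: they are no part of the job. What is shaped like the full_bin_b but green or purple is not meant.

How it is judged:
By the outcome, as a careful person would: the job done as asked, in the order asked, and still so for the second after the job is handed in, with the robot touching nothing.
It also fails if it takes over 48 s, if anything falls off the work surface, if the arm or the gripper's body presses on something with over 40 N, if the wrist force passes 120 N, or if a joint passes its speed limit or range.

ROBOT

A 7-joint arm with a two-finger parallel gripper is mounted at the origin on the work surface. World frame = base frame: x ahead of the robot, y to its left, z up, the work surface at z = 0. Lengths are in m, angles in rad, forces in N, time in s.
With the tool pointing down it reaches from about 0.35 to 0.9 m from the base axis. Payload 8.1 kg.
Tool frame: the origin (TCP) lies midway between the tips of the shut fingers; the grasp point (between the pads) lies 19 mm behind it (hold_point_z is the distance from the TCP to the grasp point, in m); y points along the fingers, z is the direction in which the jaws open and shut, and the axes are right-handed (so a half turn about y gives the same grasp; the last joint's range is limited). The gripper opens to 85 mm and grips with 20 to 120 N. Pads are 22 mm wide; open, the fingers measure 114 mm over their backs; the gripper's body (76 mm by 85 mm) begins 54 mm behind the grasp point. The pads swing forward as they close: fully open they stand 13 mm farther back than shut.
Start: joints at [1.068, 0.434, 0.025, 1.573, -0.012, 1.134, -0.075], TCP at [0.243, -0.576, 0.231] pointing down, gripper open.
Joint ranges: [-2.62, 2.62], [-0.44, 2.09], [-1.27, 1.32], [0.08, 2.57], [-1.32, 4.46], [0.12, 2], [-2.74, 2.74]. Speed limits (rad/s): [2.22, 2.22, 3.01, 3.01, 3.14, 3.14, 3.14].

INTERFACE

Orientations are given as a unit quaternion [w, x, y, z].
In Python, from rig import * gives the robot as it stands. The module is installed in compiled form; this text tells all that it offers.
- The arm moves only by the tool jog_arm, never from a script. Its argument "increments" is a list of rows, each a list of 7 numbers: the shift along the tool's x, y, z in mm, then the turn, a rotation vector about the tool's x, y, z in degrees, then the opening, from 0 (shut) to 1 (fully open). In form: [[x, y, z, ax, ay, az, gripper], ...]. A call has 1 to 12 rows; each row shifts and turns the pose as measured when the row begins, along the tool's axes as they then stand; what a row does not reach is not made up. A row lasts 1/10 s, in which the tool goes at most 50 mm and 8.59 degrees, less where a joint would pass 70% of its speed; a pose out of reach is approached as far as the arm can. A call with a gripper value outside its range is refused whole. The fingers move at their own pace and stop on an object; "force" is the grip in N (left out, the last holds). Time passes only in rows, so rows that do not move let the fingers close. It gives the time, the measured TCP pose, the force and the opening at its end, in the units of the state.
- get_state(): the state, without advancing time (a new reading comes with each control period).
- grab_frame(name): name is "scene" or "top"; returns (picture, depth): 400x640x3 uint8, red, green, blue; 400x640 float32, m along the optical axis (not along the pixel's ray), 0 where there is no reading.
- camera_info(name): a dict with "fx", "fy", "cx", "cy" (pixels), "k1" (the pictures are not rectified: a ray, as slopes to the right and down, at radius r is drawn at 1 + k1 r^2 times it, then the intrinsics apply), "xyz" and "rotation" of the camera in the world. Camera axes: x right, y up, looking along -z (the intrinsics and any distortion apply to the point x, -y, -z); pixel columns grow to the right and rows downward; lengths in m; the calibration is good to about 2 mm. A picture is of the moment at which its call begins. camera_info takes no time and is no camera call.
- job_done(): hands the job in, once; it reports no verdict.
The state is a dict: "time": time; "q": joint angles; "qvel": joint speeds; "tau": joint torques, N m; "ee_pos": TCP position; "tcp_rot": TCP orientation; "contact_force": force on the tool from outside, world axes, zero at the start; "torque": the same for the moment, N m; "width": opening from 0.0 (shut) to 1.0 (fully open).
Only numpy, scipy, OpenCV 4.12 (cv2) and the standard library are available. Lean on these libraries where they do the work, as an engineer would, in place of code of your own. Each camera call takes 0.05 s, during which the arm holds its last target.

## Working session

There is one attempt and no reset: what is moved stays moved. The work goes in short steps, Python scripts to look and compute and a tool call to move; the robot and the scene stay as the last step left them, time stands still between calls to the robot, and variables do not carry over. Pictures are saved under pics/ and viewed, and the job is handed in when it is done.

Besides the shell and the picture viewer there is one more tool, called in YAML: its name, and indented under it one key for each argument. jog_arm: Moves the arm, as the interface text tells. Its arguments: {"type":"object","properties":{"increments":{"type":"array"},"force":{"type":"number"}},"required":["increments"]}

```bash
mkdir -p pics
cat > h.py <<'E'
from rig import *
import numpy as np, cv2
def save(n,im): cv2.imwrite('pics/'+n,cv2.cvtColor(im,cv2.COLOR_RGB2BGR))
def pix2ray(c,u,v):
    K=np.array([[c['fx'],0,c['cx']],[0,c['fy'],c['cy']],[0,0,1.]])
    p=np.array([(u-c['cx'])/c['fx'],(v-c['cy'])/c['fy']]); q=p.copy()
    for _ in range(20): q=p/(1+c['k1']*(q@q))
    R=np.array(c['rotation'])
    if R.shape!=(3,3):
        from scipy.spatial.transform import Rotation as T
        R=T.from_quat([*R[1:],R[0]]).as_matrix()
    return np.array(c['xyz']), R@np.array([q[0],-q[1],-1.])
def onplane(c,u,v,z):
    o,d=pix2ray(c,u,v); return o+d*(z-o[2])/d[2]
E
python3 - <<'E'
from h import *
for n in('scene','top'):
    im,d=grab_frame(n); save(n+'0.png',im); np.save(n+'0.npy',d); print(camera_info(n))
print(get_state())
E
```

```text
{'fx': 474.8181129965803, 'fy': 474.8181129965803, 'cx': 315.52154321134014, 'cy': 202.43429555785045, 'k1': -0.10142040202439452, 'xyz': array([ 1.15137398, -0.2141895 ,  1.02169188]), 'rotation': array([0.79313746, 0.23473034, 0.15808716, 0.53929869])}
{'fx': 467.25883860112754, 'fy': 467.25883860112754, 'cx': 320.0129547370569, 'cy': 197.49069045624574, 'k1': 0.0013221706894441763, 'xyz': array([0.50140798, 0.03682571, 1.24178177]), 'rotation': array([-0.7001286 , -0.02650301,  0.0230957 ,  0.71315084])}
{'time': 0.1, 'q': array([ 1.0684098 ,  0.43517466,  0.02492502,  1.57398006, -0.01158479,
        1.13399282, -0.07511485]), 'qvel': array([ 1.42004611e-04, -6.52004063e-04,  7.21693925e-04, -1.85118675e-03,
        5.24740645e-05, -1.28520913e-03, -2.28651284e-04]), 'tau': array([ 3.58150101e-03, -6.71749949e+01,  1.02864113e+00, -3.16903031e+01,
        1.58391095e-02,  7.13042478e-03,  7.74920591e-05]), 'ee_pos': array([ 0.24306672, -0.57532142,  0.23060069]), 'tcp_rot': array([ 0.14025379, -0.14053586,  0.69350717, -0.69255061]), 'contact_force': array([-0.72682628,  0.72456753, -0.01280616]), 'torque': array([-0.00647597,  0.03673168,  0.03053189]), 'width': 1.002172389475852}
```

View pics/scene0.png

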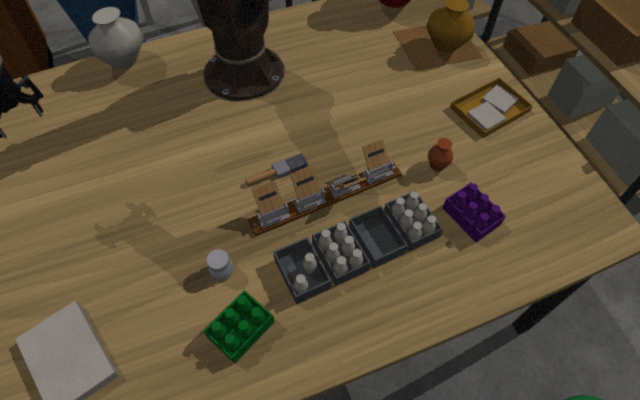

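View pics/top0.png

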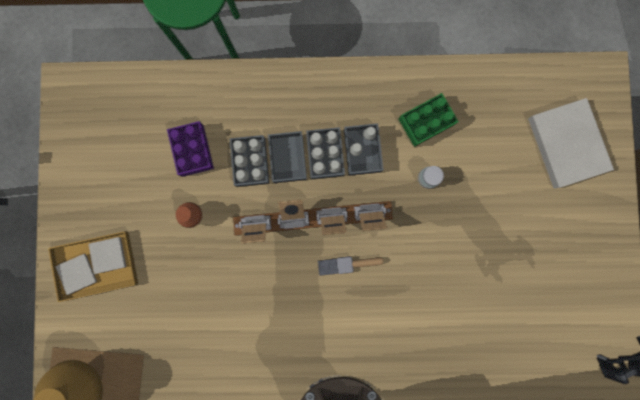

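Run:
```python
import cv2,numpy as np
a=cv2.imread('pics/top0.png')[110:290,160:460]; b=cv2.imread('pics/scene0.png')[130:310,230:460]
a=cv2.convertScaleAbs(a,alpha=1.5)
b=cv2.convertScaleAbs(b,alpha=1.5)
cv2.imwrite('pics/topz.png',cv2.resize(a,(800,480),interpolation=3)); cv2.imwrite('pics/scz.png',cv2.resize(b,(736,576),interpolation=3))
```

```text
(no output)
```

View pics/topz.png

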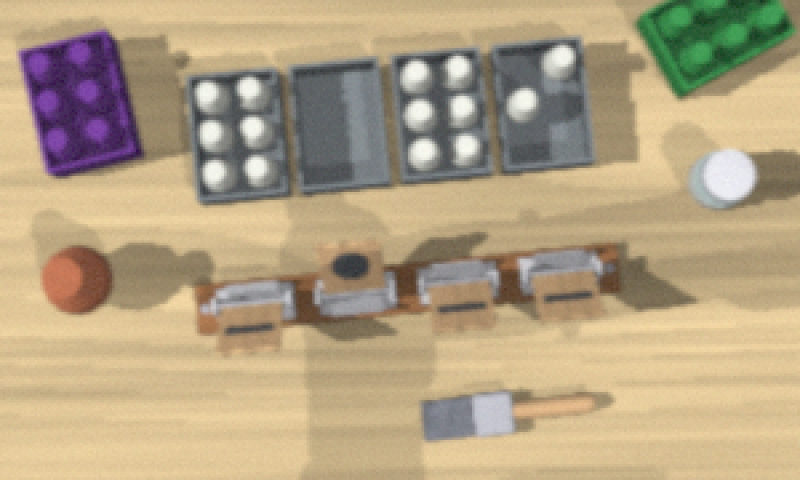

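View pics/scz.png

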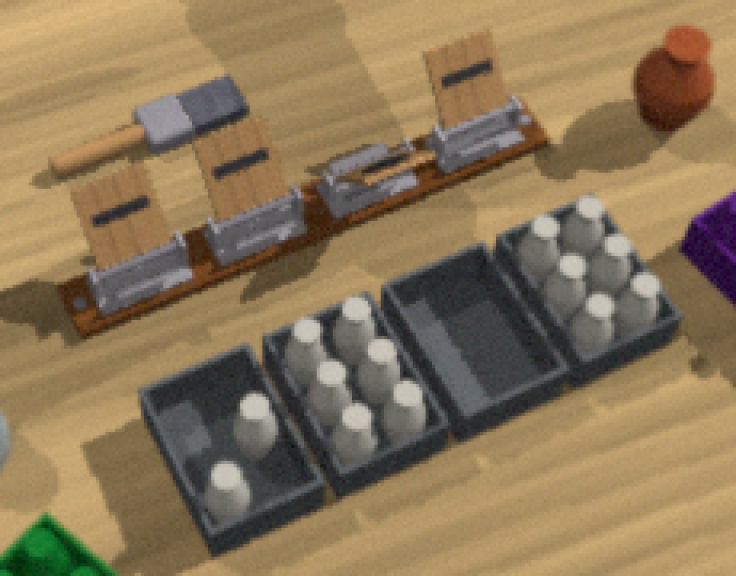

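Run:
```python
from h import *
c=camera_info('top'); im=cv2.cvtColor(cv2.imread('pics/top0.png'),cv2.COLOR_BGR2RGB)
hsv=cv2.cvtColor(im,cv2.COLOR_RGB2HSV)
roi=np.zeros(im.shape[:2],bool); roi[190:245,225:402]=1
for x,y in((205,310),(300,300),(610,268)): 
    u,v=160+x*.375,110+y*.375; print(hsv[int(v),int(u)], onplane(c,u,v,.012))
m=((hsv[...,0]<14)&(hsv[...,1]>120)&roi)
ys,xs=np.nonzero(m); print(len(xs),xs.min(),xs.max())
P=np.array([onplane(c,u,v,.012)[:2] for u,v in zip(xs,ys)])
r=cv2.minAreaRect((P*1000).astype(np.float32)); print(r)
# features
for n,x,y,z in(('b150',249,329,.067),('disc50',350,266,.069),('b-50',460,307,.067),('b-150',570,297,.067),
  ('e150',249,349,.094),('e50',351,241,.094),('e-50',462,329,.094),('e-150',570,318,.094)):
    print(n,onplane(c,160+x*.375,110+y*.375,z)[:2].round(4))
for n,x,y,z in (('Lbin front l',200,203,.045),('Lbin fr r',290,194,.045),('4 fr l',507,173,.045),('4 fr r',592,164,.045)):
    print(n,onplane(c,160+x*.375,110+y*.375,z)[:2].round(4))
# vis mask
cv2.imwrite('pics/m.png',cv2.resize((m[180:260,220:420]*255).astype(np.uint8),None,fx=4,fy=4))
```

```text
[162  10 125] [0.51615415 0.26192522 0.012     ]
[ 11 130  61] [0.52428213 0.1681059  0.012     ]
[110  10  76] [ 0.55020554 -0.13823267  0.012     ]
250 234 391
((534.5707397460938, 62.23280334472656), (45.42316436767578, 413.0683898925781), 4.723343372344971)
b150 [0.4969 0.2105]
disc50 [0.5543 0.1145]
b-50 [0.5139 0.0117]
b-150 [ 0.5214 -0.092 ]
e150 [0.4787 0.2067]
e50 [0.5763 0.1116]
e-50 [0.4934 0.0108]
e-150 [ 0.5017 -0.0885]
Lbin front l [0.619  0.2601]
Lbin fr r [0.6261 0.1731]
4 fr l [ 0.6425 -0.0368]
4 fr r [ 0.6497 -0.119 ]
```

View pics/m.png

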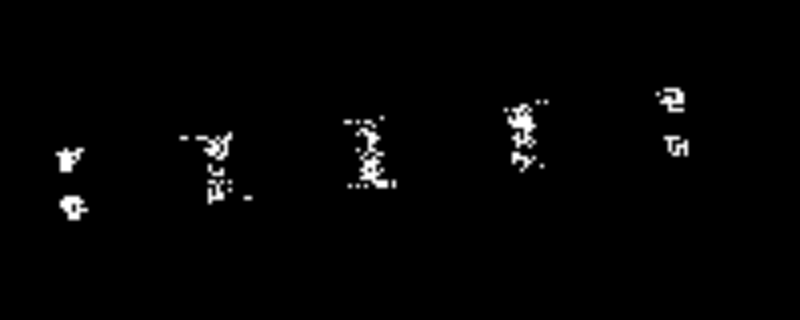

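```bash
cat >> h.py <<'E'
from scipy.spatial.transform import Rotation as T
def axes():
    s=get_state(); w,x,y,z=s['tcp_rot']; return s,T.from_quat([x,y,z,w]).as_matrix()
def plan(p):
    s,R=axes(); d=np.array(p)-s['ee_pos']; print('tool mm',(R.T@d*1000).round(1),'world',(d*1000).round(1))
A=.085; C=np.array([.5346,.0622]); X=np.array([np.cos(A),np.sin(A)]); Y=np.array([-np.sin(A),np.cos(A)])
def B(x,y,z): return np.r_[C+X*x+Y*y,z]
E
python3 - <<'E'
from h import *
s,R=axes(); print(R.round(3))
# wanted: y down, x along board x
for sx in(1,-1):
  Rw=np.column_stack([np.r_[X*sx,0],[0,0,-1],np.cross(np.r_[X*sx,0],[0,0,-1])])
  print('turn',np.degrees(T.from_matrix(R.T@Rw).as_rotvec()).round(1))
plan(B(-.085,-.05,.2))
E
```

```text
[[-0.921 -0.001  0.389]
 [-0.389  0.001 -0.921]
 [ 0.    -1.    -0.001]]
turn [ 0.00e+00 -1.62e+02 -1.00e-01]
turn [ 0.1 18.   0. ]
tool mm [-420.4   31.2 -452.5] world [211.1 580.5 -30.6]
```

jog_arm:
  increments:
    - [0, 0, 0, 0, 6, 0, 0]
    - [0, 0, 0, 0, 6, 0, 0]
    - [0, 0, 0, 0, 6, 0, 0]
    - [0, 0, 0, 0, 0, 0, 0]
    - [0, 0, 0, 0, 0, 0, 0]
    - [0, 0, 0, 0, 0, 0, 0]

```text
time: 0.7
ee_pos: [0.2423, -0.5739, 0.2281]
tcp_rot: [0.027, -0.029, 0.709, -0.704]
contact_force: [-1.0, -0.3, -0.1]
width: 0.003
```

Run:
```python
from h import *
plan(B(-.085,-.05,.2))
s,R=axes(); print(R.round(3),s['width'])
```

```text
tool mm [-257.5   30.8 -560.1] world [211.8 579.1 -28.1]
[[-0.997 -0.003  0.08 ]
 [-0.08   0.006 -0.997]
 [ 0.003 -1.    -0.006]] 0.002951838849062997
```

jog_arm:
  increments:
    - [-19, 2, -42, 0, 0, 0, 0]
    - [-19, 2, -42, 0, 0, 0, 0]
    - [-19, 2, -42, 0, 0, 0, 0]
    - [-19, 2, -42, 0, 0, 0, 0]
    - [-19, 2, -42, 0, 0, 0, 0]
    - [-19, 2, -42, 0, 0, 0, 0]
    - [-19, 2, -42, 0, 0, 0, 0]
    - [-19, 2, -42, 0, 0, 0, 0]
    - [-19, 2, -42, 0, 0, 0, 0]
    - [-19, 2, -42, 0, 0, 0, 0]
    - [-19, 2, -42, 0, 0, 0, 0]
    - [0, 0, 0, 0, 0, 0, 0]

```text
time: 1.9
ee_pos: [0.4142, -0.0795, 0.207]
tcp_rot: [-0.037, 0.035, -0.706, 0.706]
contact_force: [-0.3, -1.0, 0.7]
width: -0.0
```

Run:
```python
from h import *
plan(B(-.085,-.05,.2))
s,R=axes(); print(R.round(3),s['width'])
```

```text
tool mm [-48.3   7.  -80.2] world [39.9 84.7 -7. ]
[[-0.995  0.002  0.102]
 [-0.102 -0.    -0.995]
 [-0.002 -1.     0.001]] -0.0001768230483680621
```

jog_arm:
  increments:
    - [-16, 0, -28, 0, -0.5, 0, 0]
    - [-16, 3, -28, 0, -0.5, 0, 0]
    - [-16, 3, -25, 0, 0, 0, 0]
    - [0, 0, 0, 0, 0, 0, 0]

```text
time: 2.3
ee_pos: [0.4546, 0.0093, 0.2016]
tcp_rot: [-0.047, 0.044, -0.705, 0.706]
contact_force: [-0.0, -0.4, -0.3]
width: -0.001
```

Run:
```python
from h import *
plan(B(-.085,-.05,.08))
s,R=axes(); print(R.round(3),s['width'])
im,d=grab_frame('scene'); save('s1.png',cv2.resize(im[80:300,180:480],None,fx=2.5,fy=2.5,interpolation=2))
```

```text
tool mm [  1.5 121.6   3.9] world [  -0.4   -4.2 -121.6]
[[-0.992  0.005  0.128]
 [-0.128 -0.001 -0.992]
 [-0.005 -1.     0.001]] -0.0012864870984021228
```

View pics/s1.png

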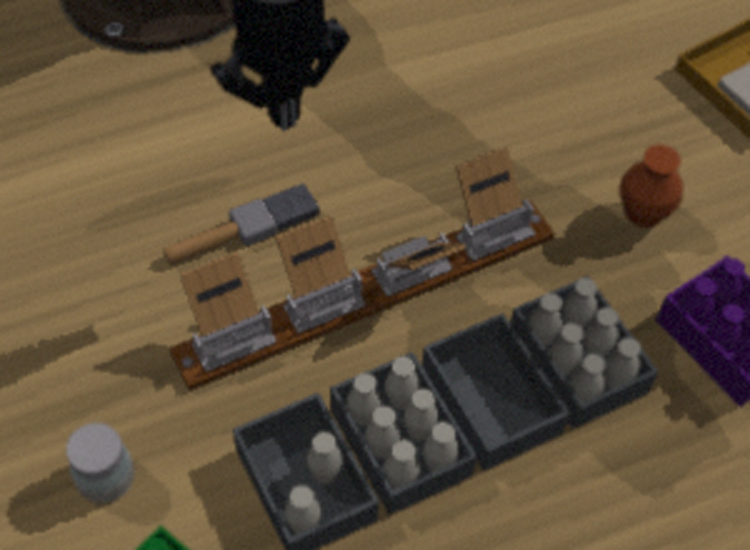

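jog_arm:
  increments:
    - [0, 30, 2, 0, 1.2, 0, 0]
    - [0, 30, 2, 0, 1.2, 0, 0]
    - [0, 30, 0, 0, 0, 0, 0]
    - [0, 25, 0, 0, 0, 0, 0]
    - [0, 5, 0, 0, 0, 0, 0]
    - [0, 0, 0, 0, 0, 0, 0]

```text
time: 2.95
ee_pos: [0.4551, -0.0046, 0.0799]
tcp_rot: [-0.032, 0.027, -0.704, 0.709]
contact_force: [-1.0, 0.4, 0.4]
width: 0.007
```

Run:
```python
from h import *
plan(B(.02,-.05,.08))
s,R=axes(); print(R.round(3),s['ee_pos'],s['contact_force'])
```

```text
tool mm [-104.9    0.5  -10. ] world [1.037e+02 1.870e+01 1.000e-01]
[[-0.996  0.007  0.083]
 [-0.083 -0.006 -0.997]
 [-0.007 -1.     0.006]] [ 0.45511056 -0.00464679  0.07989485] [-1.00627659  0.43226361  0.36406448]
```

Push tag −50 towards the bins.

jog_arm:
  increments:
    - [-5, 0, -5, 0, 0, 0, 0]
    - [-10, 0, -5, 0, 0, 0, 0]
    - [-12, 0, 0, 0, 0, 0, 0]
    - [-12, 0, 0, 0, 0, 0, 0]
    - [-12, 0, 0, 0, 0, 0, 0]
    - [-12, 0, 0, 0, 0, 0, 0]
    - [-12, 0, 0, 0, 0, 0, 0]
    - [-12, 0, 0, 0, 0, 0, 0]
    - [-10, 0, 0, 0, 0, 0, 0]
    - [-8, 0, 0, 0, 0, 0, 0]
    - [0, 0, 0, 0, 0, 0, 0]

```text
time: 4.05
ee_pos: [0.5704, 0.0166, 0.0899]
tcp_rot: [-0.034, 0.026, -0.704, 0.709]
contact_force: [-5.3, -0.5, 10.4]
width: 0.002
```

Run:
```python
from h import *
plan(B(-.09,-.05,.08))
s,R=axes(); print(R.round(3),s['ee_pos'],s['contact_force'])
im,d=grab_frame('scene'); save('s2.png',cv2.resize(im[80:300,180:480],None,fx=2.5,fy=2.5,interpolation=2))
```

```text
tool mm [121.9   8.5   1.4] world [-121.3  -11.9   -9.9]
[[-0.996  0.012  0.086]
 [-0.086 -0.007 -0.996]
 [-0.011 -1.     0.008]] [0.57042627 0.01659457 0.08986669] [-5.32455767 -0.53803727 10.42180891]
```

View pics/s2.png

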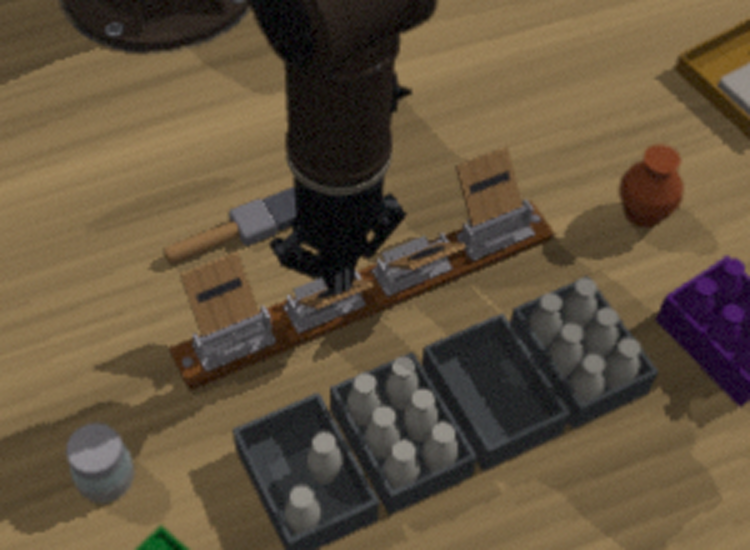

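jog_arm:
  increments:
    - [3, -15, 0, 0, 0, 0, 0]
    - [5, -30, 0, 0, 0, 0, 0]
    - [20, -35, 0, 0, 0, 0, 0]
    - [25, 0, -35, 0, 0, 0, 0]
    - [25, 0, -35, 0, 0, 0, 0]
    - [25, 0, -35, 0, 0, 0, 0]
    - [15, 0, -35, 0, 0, 0, 0]
    - [0, 0, -35, 0, 0, 0, 0]
    - [0, 0, -20, 0, 0, 0, 0]
    - [0, 0, 0, 0, 0, 0, 0]

```text
time: 5.1
ee_pos: [0.4369, 0.2093, 0.1753]
tcp_rot: [-0.037, 0.022, -0.705, 0.708]
contact_force: [-0.4, -0.4, 0.1]
width: -0.001
```

Run:
```python
from h import *
plan(B(-.085,.15,.08))
s,R=axes(); print(R.round(3),s['ee_pos'],s['contact_force'])
```

```text
tool mm [ 2.2 95.3  4.4] world [  0.2  -4.9 -95.3]
[[-0.996  0.022  0.084]
 [-0.084 -0.003 -0.996]
 [-0.021 -1.     0.005]] [0.43694461 0.20930384 0.17531998] [-0.42082425 -0.42318118  0.14934381]
```

jog_arm:
  increments:
    - [0, 30, 2, 0, 0, 0, 0]
    - [0, 30, 2, 0, 0, 0, 0]
    - [0, 25, 0, 0, 0, 0, 0]
    - [2, 8, 0, 0, 0, 0, 0]
    - [0, 0, 0, 0, 0, 0, 0]

```text
time: 5.6
ee_pos: [0.4415, 0.204, 0.0821]
tcp_rot: [-0.039, 0.02, -0.705, 0.708]
contact_force: [0.4, -0.2, 0.0]
width: 0.007
```

Run:
```python
from h import *
plan(B(.015,.15,.08))
s,R=axes(); print(s['contact_force'])
```

```text
tool mm [-95.6   4.7  -0.9] world [95.3  8.9 -2.1]
[ 0.35693144 -0.20024237  0.01444343]
```

jog_arm:
  increments:
    - [-8, 1, 0, 0, 0, 0, 0]
    - [-10, 1, 0, 0, 0, 0, 0]
    - [-12, 1, 0, 0, 0, 0, 0]
    - [-12, 0, 0, 0, 0, 0, 0]
    - [-12, 0, 0, 0, 0, 0, 0]
    - [-12, 0, 0, 0, 0, 0, 0]
    - [-10, 0, 0, 0, 0, 0, 0]
    - [-8, 0, 0, 0, 0, 0, 0]
    - [-5, 0, 0, 0, 0, 0, 0]
    - [0, 0, 0, 0, 0, 0, 0]

```text
time: 6.6
ee_pos: [0.5455, 0.2123, 0.0887]
tcp_rot: [0.042, -0.015, 0.707, -0.706]
contact_force: [-0.4, -0.1, -1.0]
width: 0.003
```

Run:
```python
from h import *
plan(B(.015,.15,.08))
s,R=axes(); print(s['contact_force'])
im,d=grab_frame('scene'); save('s3.png',cv2.resize(im[80:300,180:480],None,fx=2.5,fy=2.5,interpolation=2))
```

```text
tool mm [ 8.9  8.4 -1.4] world [-8.7  0.7 -8.7]
[-0.39052588 -0.08127246 -1.01071166]
```

View pics/s3.png

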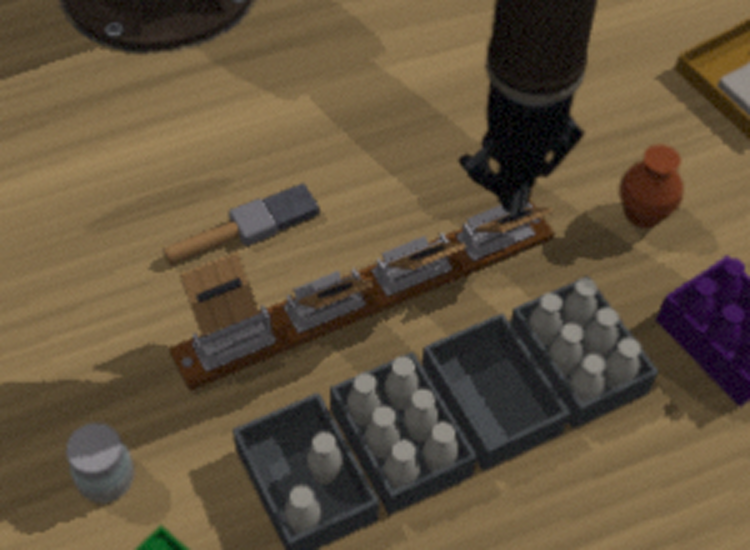

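jog_arm:
  increments:
    - [5, -15, 0, 0, 0, 0, 0]
    - [0, -35, 0, 0, 0, 0, 0]
    - [0, -30, 0, 0, 0, 0, 0]
    - [-5, 0, 20, 0, 0, 0, 0]
    - [-15, 0, 30, 0, 0, 0, 0]
    - [-20, 0, 30, 0, 0, 0, 0]
    - [-20, 0, 20, 0, 0, 0, 0]
    - [0, 0, 0, 0, 0, 0, 0]

```text
time: 7.45
ee_pos: [0.5994, 0.1173, 0.1822]
tcp_rot: [0.046, -0.018, 0.706, -0.706]
contact_force: [-0.1, -0.6, 0.2]
width: -0.0
```

Run:
```python
from h import *
plan(B(.078,.05,.08))
s,R=axes(); print(R.round(3),s['contact_force'])
```

```text
tool mm [ -4.7 102.4  -0.7] world [   8.6    1.4 -102.2]
[[-0.995  0.039  0.09 ]
 [-0.09   0.002 -0.996]
 [-0.039 -0.999  0.001]] [-0.11023939 -0.59118471  0.16271783]
```

jog_arm:
  increments:
    - [-4, 25, 0, 0, 0, -1.1, 0]
    - [-2, 30, 0, 0, 0, -1.1, 0]
    - [0, 30, 0, 0, 0, 0, 0]
    - [0, 14, 0, 0, 0, 0, 0]
    - [0, 0, 0, 0, 0, 0, 0]

```text
time: 7.95
ee_pos: [0.605, 0.1207, 0.0869]
tcp_rot: [0.034, -0.031, 0.707, -0.706]
contact_force: [-0.9, 0.2, 0.2]
width: -0.001
```

Run:
```python
from h import *
plan(B(-.015,.05,.08))
s,R=axes(); print(R.round(3),s['contact_force'])
```

```text
tool mm [90.2  6.6  1.7] world [-89.6 -10.   -6.9]
[[-0.996  0.003  0.092]
 [-0.092  0.001 -0.996]
 [-0.003 -1.    -0.001]] [-0.8975648   0.1688625   0.22202913]
```

jog_arm:
  increments:
    - [0, 6, 2, 0, 0, 0, 0]
    - [6, 1, 0, 0, 0, 0, 0]
    - [10, 0, 0, 0, 0, 0, 0]
    - [12, 0, 0, 0, 0, 0, 0]
    - [12, 0, 0, 0, 0, 0, 0]
    - [12, 0, 0, 0, 0, 0, 0]
    - [12, 0, 0, 0, 0, 0, 0]
    - [10, 0, 0, 0, 0, 0, 0]
    - [8, 0, 0, 0, 0, 0, 0]
    - [5, 0, 0, 0, 0, 0, 0]
    - [0, 0, 0, 0, 0, 0, 0]

```text
time: 9.05
ee_pos: [0.5136, 0.112, 0.0884]
tcp_rot: [0.039, -0.027, 0.708, -0.705]
contact_force: [0.6, 0.1, -0.3]
width: 0.002
```

Run:
```python
from h import *
plan(B(-.015,.05,.08))
s,R=axes(); print(s['contact_force'])
im,d=grab_frame('scene'); save('s4.png',cv2.resize(im[80:300,180:480],None,fx=2.5,fy=2.5,interpolation=2))
```

```text
tool mm [-1.5  8.5  1.5] world [ 1.8 -1.3 -8.4]
[ 0.60019823  0.09900838 -0.34670109]
```

View pics/s4.png

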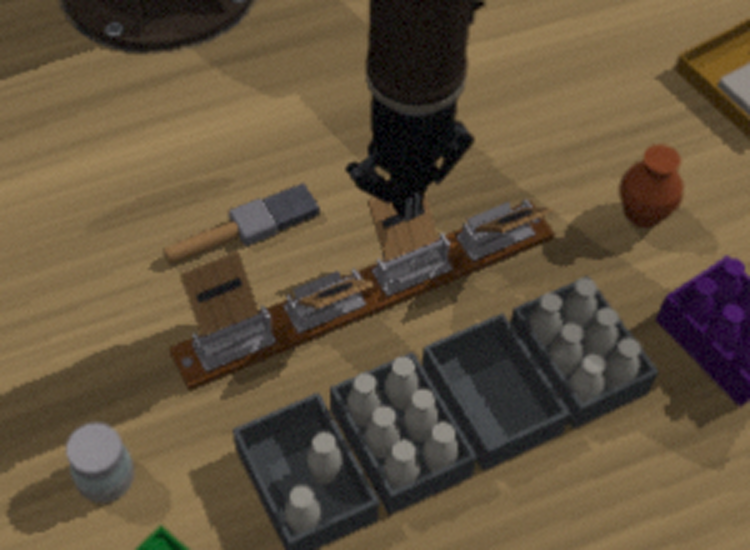

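Flipped. Raise clear and retreat towards the robot for a check.

jog_arm:
  increments:
    - [-4, -15, 0, 0, 0, 0, 0]
    - [0, -35, 0, 0, 0, 0, 0]
    - [0, -35, 0, 0, 0, 0, 0]
    - [0, -35, 0, 0, 0, 0, 0]
    - [35, 0, 0, 0, 0, 0, 0]
    - [40, 0, 0, 0, 0, 0, 0]
    - [35, 0, 0, 0, 0, 0, 0]
    - [0, 0, 0, 0, 0, 0, 0]
    - [0, 0, 0, 0, 0, 0, 0]

```text
time: 10.0
ee_pos: [0.4088, 0.1025, 0.2122]
tcp_rot: [0.04, -0.025, 0.708, -0.704]
contact_force: [0.0, 0.1, -0.3]
width: 0.001
```

Run:
```python
from h import *
im,d=grab_frame('scene'); save('s5.png',cv2.resize(im[80:300,180:480],None,fx=2.5,fy=2.5,interpolation=2))
im,d=grab_frame('top'); save('t5.png',cv2.resize(im[110:290,160:460],(800,480),interpolation=3))
s,R=axes(); print(s['contact_force'],s['time'])
```

```text
[ 0.25058476 -0.31430974  0.66114647] 10.1
```

View pics/s5.png

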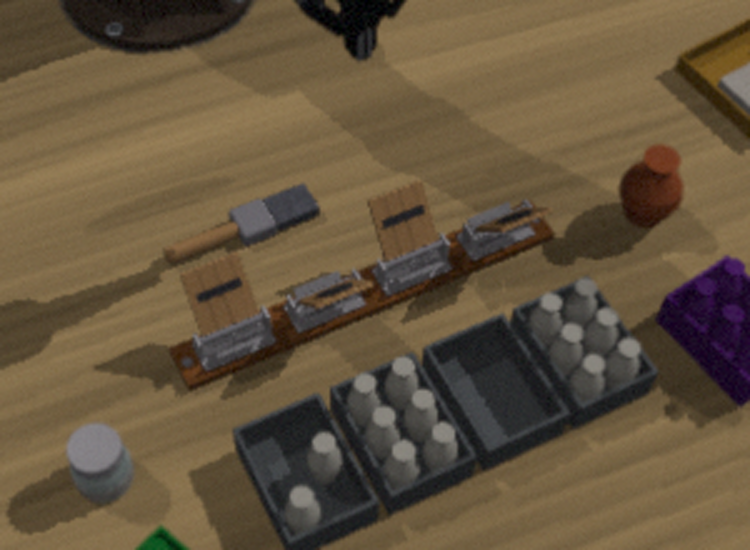

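View pics/t5.png

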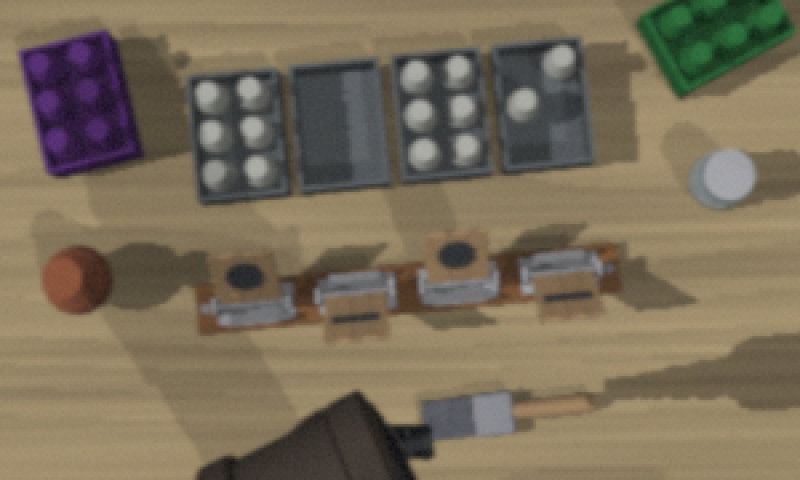

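The top view shows the discs up at (245,277) and (457,255), in front of the two full bins. The bars are up at (356,318) and (568,296), in front of the empty and two-vase bins. Nothing else has moved.

```bash
python3 -c "
from rig import *
print(job_done())"
```

```text
the job is handed in; nothing more can be done
None
```

I set the tags as asked and handed the job in at about 10 s of the 48 s allowed.

| Place (board y) | Bin | Start | End |
|---|---|---|---|
| +150 mm | full | bar up | pushed to disc up |
| +50 mm | empty | disc up | pushed to bar up |
| −50 mm | full | bar up | pushed to disc up |
| −150 mm | two vases | bar up | left as it was |

- **Final check:** with the arm clear, the scene and top views showed all four tags at their correct stops. By eye, the bins, terracotta vase, jar and brush had not moved from the first pictures. The tool force read about zero.
- **Overshoot:** on the −50 tag the tip went about 1 cm further than planned and pressed on the tag at its stop with about 12 N, well under the 40 N limit. The last pictures show no harm from it.

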